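Find the gauge case with the loose master ball and hold it out

TASK

One of the three sealed gauge cases on the bench mat rattles because its master ball has come out of its foam nest. Working from the robot's left to its right, lift each case clear of the mat, keep hold of it and shake it briskly to and fro at least three or four times, stopping sharply each time; set the quiet ones gently back down where they stood (not dropped), and do not disturb the casting, height gauge, stapler or marker. Finish while holding the one that rattles: hold it still and level out past the far edge of the mat, its long side square to the inspector who stands across the bench, with a good hand's breadth (100 mm or more) of air below it.

Things in the scene. Friction and masses are not known exactly. Their poses are not given: they have to be found in the camera images.
- case_1: left (+y) of three outwardly identical mid-grey plastic gauge cases with a blank paper label on the lid, lying flat on the mat: 62 (its x) by 120 (its y) by 42 mm high, straight sides. Origin: centre of the underside; z up through the lid, y along the long side. Mass 0.34 to 0.44 kg, of which the content is 0.21 kg in all three.
- case_2: middle case, same size and axes. To be gripped across its 62 mm, tool pointing down; it bears 80 N. Inside each, in the middle, is a closed square pocket 54 x 54 x 34 mm. In two cases a foam nest with the ball fills it and nothing moves; in one, unknown, the 30 mm carbide ball (0.21 kg) is bare, with 12 mm of play each way from the centre along the case's x and y.
- case_3: right (-y) case, same size and axes. A loose ball rolls once the case is accelerated over 1.6 m/s2 or tilted over 10 degrees, knocks on the wall and stays at the wall it was thrown to (strokes of 60 mm at a mean 0.25 m/s, or 45 mm at 0.45, do it). The moment on the tool, at one pose, differs by 0.05 to 0.07 N m between strokes from one end and the other (quiet cases: under 0.03).
- mat: blue-grey rubber bench mat, 240 (x) by 640 (y) by 3 mm, fixed flat on the bench. Origin: centre of its underside. x points away from the robot; its far edge, towards the inspector, lies at +120 mm in x; y runs along its length, to the robot's left.
- table: the dark bench top, at z = 0
- casting: bystander: finned aluminium engine cylinder, 112 by 104 by 80 mm, 1.4 kg, loose on a 170 mm round, 28 mm high steel base, right of the mat. Origin: centre of its underside
- height_gauge: bystander: height gauge with two steel columns and a dial indicator, 446 mm high, base 100 by 75 mm, fixed, right of the casting. Origin: centre of its underside
- stapler: bystander: stapler 118 by 30 by 50 mm, loose on the bench, left of the mat. Origin: centre of its underside, x along it
- marker: bystander: marker pen 137 mm long, 18 mm thick, loose on the bench, left of the mat. Origin: underside near the middle, x along it
Things that resemble listed ones, but are neither listed nor needed, are in the scene too. Leave any yellow look-alike of the case_3 alone.

How it is judged:
By the outcome, as a careful person would: the job done as asked, in the order asked, and still so for the second after the job is handed in, while the arm keeps its last pose, push and grip.
It also fails if it takes over 72 s, if anything falls off the work surface, if the arm or the gripper's body presses on something with over 40 N, if the wrist force passes 120 N, or if a joint passes its speed limit or range.

ROBOT

A 6-joint arm with a two-finger parallel gripper is mounted at the origin on the work surface. World frame = base frame: x ahead of the robot, y to its left, z up, the work surface at z = 0. Lengths are in m, angles in degrees, forces in N, time in s.
With the tool pointing down it reaches from about 0.4 to 0.825 m from the base axis. Payload 7 kg.
Tool frame: the origin (TCP) lies between the finger pads, 19 mm behind the fingertips; this is the grasp point; z points along the fingers, y is the line along which they close (so a half turn about z gives the same grasp; the last joint's range is limited). The gripper opens to 88 mm and grips with 3 to 60 N. Pads are 19 mm wide; open, the fingers measure 130 mm over their backs; the gripper's body (78 mm by 193 mm) begins 47 mm behind the grasp point.
Start: joints at [87.783, 20.546, 0.682, 0, -70.136, -16.507], TCP at [0.217, 0.639, 0.245] pointing down, gripper open.
Joint ranges: [-176.03, 176.03], [-82.01, 121.73], [-58.28, 71.71], [-173.87, 95.51], [-174.79, -0.11], [-173.66, 173.66]. Speed limits (degrees/s): [136.94, 136.94, 172.46, 180, 180, 180].

INTERFACE

Orientations are given as [roll, pitch, yaw] about the fixed x, y, z axes, in that order (R = Rz(yaw) Ry(pitch) Rx(roll)).
In Python, from plant import r gives the robot as it stands. The module is installed in compiled form; this text tells all that it offers.
- The arm moves only by the tool jog_arm, never from a script. Its argument "deltas" is a list that holds one entry, the list of rows, each a list of 5 numbers: the opening, from -1 (shut) to 1 (fully open), then the shift along the world's x, y, z in cm, then the turn about the world's z in rad. In form: [[[claw, dx, dy, dz, turn], ...]]. A call has 1 to 8 rows; each row shifts and turns the commanded pose from where the row before left it; what a row does not reach is not made up. A row lasts 1/8 s, in which the tool goes at most 62.5 mm and 10.7 degrees, less where a joint would pass 70% of its speed; a pose out of reach is approached as far as the arm can. A call with a gripper value outside its range is refused whole. The fingers move at their own pace and stop on an object; "force" is the grip in N (left out, the last holds). Time passes only in rows, so rows that do not move let the fingers close. It gives the time, the measured TCP pose, the force, the opening and the grip force at its end, in the units of the state.
- r.get_state(): the state, without advancing time (a new reading comes with each control period).
- r.capture(name): name is "scene" or "top"; returns the picture (480x640x3 uint8, blue, green, red); there is no depth.
- r.camera_info(name): a dict with "fx", "fy", "cx", "cy" (pixels), "k1" (the pictures are not rectified: a ray, as slopes to the right and down, at radius r is drawn at 1 + k1 r^2 times it, then the intrinsics apply), "view" (4x4, takes a point from world to camera coordinates). Camera axes: x right, y up, looking along -z (the intrinsics and any distortion apply to the point x, -y, -z); pixel columns grow to the right and rows downward; lengths in m; the calibration is good to about 2 mm. A picture is of the moment at which its call begins. camera_info takes no time and is no camera call.
- r.close_job(): hands the job in; it is judged then, once.
The state is a dict: "time_s": time; "joints": joint angles; "qd": joint speeds; "joint_torque": joint torques, N m; "tcp_pos": TCP position; "eef_rot": TCP orientation; "contact_force": force on the tool from outside, world axes, zero at the start; "moment": the same for the moment, N m; "gripper_width": finger opening in m; "gripper_force": force on a finger pad.
Only numpy, scipy, OpenCV 4.12 (cv2) and the standard library are available. Lean on these libraries where they do the work, as an engineer would, in place of code of your own. Each camera call takes 0.05 s, during which the arm holds its last target. There are 200 camera calls.

## Working session

There is one attempt and no reset: what is moved stays moved. The work goes in short steps, Python scripts to look and compute and a tool call to move; the robot and the scene stay as the last step left them, time stands still between calls to the robot, and variables do not carry over. Pictures are saved under pics/ and viewed, at most 10 in all, crops included, and the job is handed in when it is done.

Besides the shell and the picture viewer there is one more tool, called after ">>>" as name(argument=value, ...), one argument or row to a line, values as JSON. jog_arm: Moves the arm, as the interface text tells. Its arguments: {"type":"object","properties":{"deltas":{"type":"array"},"force":{"type":"number"}},"required":["deltas"]}

```bash
mkdir -p pics; python3 - <<'E'
from plant import r
import cv2,json
s=r.get_state(); print({k:s[k] for k in('time_s','tcp_pos','eef_rot','gripper_width','contact_force','moment')})
for n in('scene','top'):
    cv2.imwrite(f'pics/{n}0.png',r.capture(n)); c=r.camera_info(n); print(c)
E
```

```text
{'time_s': 0.0, 'tcp_pos': array([0.21653717, 0.63882898, 0.24441909]), 'eef_rot': array([ 1.79904929e+02, -6.93923923e-03, -1.87290070e+01]), 'gripper_width': 0.08752102048056364, 'contact_force': array([-0.23902896,  0.30761608,  0.21664035]), 'moment': array([-0.00998189,  0.02264502,  0.02012228])}
{'fx': 490.03064504463794, 'fy': 490.03064504463794, 'cx': 319.20242066441165, 'cy': 239.04944796471028, 'k1': -0.07374348578138604, 'view': array([[-0.75229037,  0.65873356,  0.01137087,  0.44535389],
       [-0.53091799, -0.61636069,  0.58157165,  0.22177644],
       [ 0.39010932,  0.43147376,  0.81341571, -1.48241412],
       [ 0.        ,  0.        ,  0.        ,  1.        ]])}
{'fx': 562.1317757665331, 'fy': 562.1317757665331, 'cx': 322.3767256271191, 'cy': 232.05129915641248, 'k1': -0.010006417633462831, 'view': array([[-0.02477234, -0.99961126, -0.01279315, -0.03458214],
       [ 0.98584848, -0.02654965,  0.16552308, -0.53070132],
       [-0.16579839, -0.00851171,  0.98612294, -1.55848725],
       [ 0.        ,  0.        ,  0.        ,  1.        ]])}
```

View pics/scene0.png

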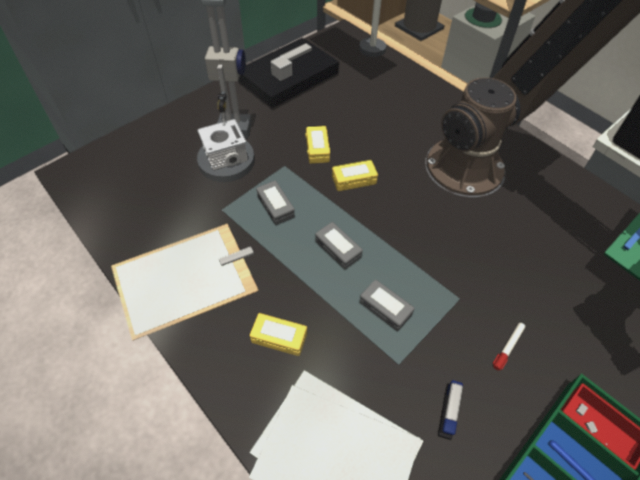

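View pics/top0.png

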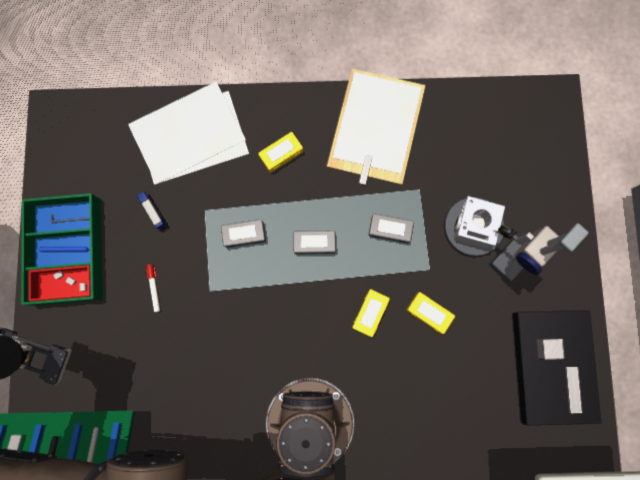

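The pictures show the three grey cases on the mat. In the top view they are at about (243,233), (314,242) and (391,229). The mat corners are (206,210), (421,191), (429,270) and (210,290). The far edge is up in the image, and the yellow look-alikes lie off the mat.

```bash
cat > h.py <<'E'
import numpy as np,cv2
from plant import r
def ray(n,px,z):
    c=r.camera_info(n);V=np.array(c['view']);K=np.array([[c['fx'],0,c['cx']],[0,c['fy'],c['cy']],[0,0,1.]])
    p=cv2.undistortPoints(np.array(px,float).reshape(-1,1,2),K,np.array([c['k1'],0,0,0.])).reshape(-1,2)
    # k1 is on the undistorted radius, as in OpenCV
    d=np.c_[p[:,0],-p[:,1],-np.ones(len(p))]@V[:3,:3]
    o=-V[:3,:3].T@V[:3,3]
    return o+d*((z-o[2])/d[:,2])[:,None]
def rect(m,n,z):
    c=max(cv2.findContours(m,0,cv2.CHAIN_APPROX_NONE)[0],key=cv2.contourArea)
    P=ray(n,c.reshape(-1,2),z)[:,:2]
    (x,y),(w,h),a=cv2.minAreaRect((P*1000).astype(np.float32))
    if w<h:w,h,a=h,w,a+90
    return np.round([x,y,w,h,(a-90+90)%180-90],1)   # angle: long axis from world +y
E
python3 - <<'E'
from h import *
roi={'top':[(243,233),(314,242),(391,229)],'scene':[(386,303),(339,243),(275,201)]}
for n in roi:
    im=cv2.imread(f'pics/{n}0.png');hsv=cv2.cvtColor(im,cv2.COLOR_BGR2HSV)
    for q in roi[n]:
        x,y=q;w=np.zeros(im.shape[:2],np.uint8);w[y-32:y+32,x-34:x+34]=255
        lab=((hsv[...,2]>170)&(hsv[...,1]<60)&(w>0)).astype(np.uint8)*255
        neu=((hsv[...,1]<35)&(hsv[...,2]>60)&(w>0)).astype(np.uint8)*255
        print(n,q,'label',rect(lab,n,.045),'case',rect(neu,n,.045))
    for q in [(230,260),(300,220)] if n=='top' else [(300,250)]: print(n,q,hsv[q[1],q[0]])
im=cv2.imread('pics/top0.png');hsv=cv2.cvtColor(im,cv2.COLOR_BGR2HSV)
w=np.zeros(im.shape[:2],np.uint8);w[180:300,195:440]=255
m=((hsv[...,1]>35)&(hsv[...,2]>60)&(hsv[...,0]>75)&(hsv[...,0]<115)&(w>0)).astype(np.uint8)*255
print('mat',rect(m,'top',.003))
im2=cv2.imread('pics/top0.png')[180:300,195:440];cv2.imwrite('pics/crop.png',cv2.resize(im2,None,fx=3.2,fy=3.2,interpolation=cv2.INTER_NEAREST))
E
```

```text
top (243, 233) label [535.5 180.6 112.4  53.4   6.7] case [532.3 180.5 193.1 179.6  -0.6]
top (314, 242) label [504.4 -22.4 110.9  51.8  -1.5] case [503.7 -21.9 192.3 181.2  -1.6]
top (391, 229) label [ 538.4 -243.8  110.4   51.4  -12.1] case [ 535.3 -242.6  192.2  182.3   -1.6]
top (230, 260) [ 84  16 157]
top (300, 220) [ 81  17 150]
scene (386, 303) label [534.8 178.8  76.   36.7   6.5] case [536.1 179.5 175.5 166.2 -43.3]
scene (339, 243) label [504.  -26.4  78.   36.3  -2.2] case [504.2 -23.5 198.4 176.7 -40.7]
scene (275, 201) label [ 538.7 -247.7   77.9   36.7  -11.3] case [ 544.8 -245.   225.6  189.4  -40.4]
scene (300, 250) [ 85  27 114]Traceback (most recent call last):
  File "<stdin>", line 14, in <module>
  File "h.py", line 11, in rect
    c=max(cv2.findContours(m,0,cv2.CHAIN_APPROX_NONE)[0],key=cv2.contourArea)
ValueError: max() iterable argument is empty
```

```bash
python3 - <<'E'
from h import *
g=cv2.cvtColor(cv2.imread('pics/top0.png'),cv2.COLOR_BGR2GRAY)
w=np.zeros_like(g);w[180:300,195:440]=255
m=((g>85)&(w>0)).astype(np.uint8)*255
print('mat',rect(m,'top',.003))
print(ray('top',[(206,210),(421,191),(429,270),(210,290)],.003).round(3))
print('casting,stapler,marker,yellow,edge',ray('top',[(481,225),(151,210),(153,288),(431,312),(371,312),(281,152),(300,83)],.03).round(3))
E
```

```text
mat [515.8 -26.6 641.5 242.    4.1]
[[ 0.612  0.294  0.003]
 [ 0.652 -0.342  0.003]
 [ 0.417 -0.353  0.003]
 [ 0.376  0.28   0.003]]
casting,stapler,marker,yellow,edge [[ 0.54  -0.504  0.03 ]
 [ 0.61   0.449  0.03 ]
 [ 0.384  0.437  0.03 ]
 [ 0.297 -0.347  0.03 ]
 [ 0.301 -0.179  0.03 ]
 [ 0.775  0.068  0.03 ]
 [ 0.989  0.008  0.03 ]]
```

>>> jog_arm(
  deltas=[
    [[1, 2.65, -3.83, 0, -0.094], [1, 2.65, -3.83, 0, -0.094], [1, 2.65, -3.83, 0, -0.094], [1, 2.65, -3.83, 0, -0.094], [1, 2.65, -3.83, 0, -0.094], [1, 2.65, -3.83, 0, -0.094], [1, 2.65, -3.83, 0, -0.094], [1, 2.65, -3.83, 0, -0.094]],
  ],
)

```text
time_s: 1.1
tcp_pos: [0.4292, 0.3314, 0.2452]
eef_rot: [180.0, -0.0, -62.0]
contact_force: [1.0, 1.0, -0.2]
gripper_width: 0.0875
gripper_force: 0.0
```

>>> jog_arm(
  deltas=[
    [[1, 2.65, -3.83, 0, -0.094], [1, 2.65, -3.83, 0, -0.094], [1, 2.65, -3.83, 0, -0.094], [1, 2.65, -3.83, 0, -0.094], [1, 0, 0, -5, 0], [1, 0, 0, -5, 0], [1, 0, 0, -2, 0], [1, 0, 0, 0, 0]],
  ],
)

```text
time_s: 2.1
tcp_pos: [0.5336, 0.1788, 0.1235]
eef_rot: [179.8, -0.1, -83.4]
contact_force: [-0.0, -0.0, 0.5]
gripper_width: 0.0876
gripper_force: 0.0
```

>>> jog_arm(
  deltas=[
    [[1, 0.1, 0.1, -4, 0], [1, 0, 0, -3, 0], [1, 0, 0, -1.5, 0], [1, 0, 0, -1, 0], [1, 0, 0, 0, 0]],
  ],
)

```text
time_s: 2.72
tcp_pos: [0.5359, 0.1808, 0.0306]
eef_rot: [-180.0, 0.0, -83.3]
contact_force: [0.3, -1.0, 0.0]
gripper_width: 0.0876
gripper_force: 0.0
```

>>> jog_arm(
  deltas=[
    [[-0.1, 0, 0, 0, 0], [-0.5, 0, 0, 0, 0], [-0.5, 0, 0, 0, 0], [-0.5, 0, 0, 0, 0], [-0.5, 0, 0, 0, 0], [-0.5, 0, 0, 0, 0]],
  ],
  force=45,
)

```text
time_s: 3.48
tcp_pos: [0.5356, 0.1807, 0.0308]
eef_rot: [-180.0, 0.0, -83.3]
contact_force: [-3.6, 0.3, 6.5]
gripper_width: 0.0618
gripper_force: 45.0
```

>>> jog_arm(
  deltas=[
    [[-0.5, 0, 0, 1, 0], [-0.5, 0, 0, 3, 0], [-0.5, 0, 0, 4, 0], [-0.5, 0, 0, 3, 0], [-0.5, 0, 0, 1, 0], [-0.5, 0, 0, 0, 0], [-0.5, 0, 0, 0, 0]],
  ],
)

```text
time_s: 4.35
tcp_pos: [0.5348, 0.1802, 0.1488]
eef_rot: [179.9, -0.1, -83.4]
contact_force: [0.1, 0.9, -4.1]
gripper_width: 0.0613
gripper_force: 45.0
```

>>> jog_arm(
  deltas=[
    [[-0.5, 0, 5.5, 0, 0], [-0.5, 0, 0, 0, 0], [-0.5, 0, -5.5, 0, 0], [-0.5, 0, 0, 0, 0], [-0.5, 0, 5.5, 0, 0], [-0.5, 0, 0, 0, 0], [-0.5, 0, -5.5, 0, 0], [-0.5, 0, 0, 0, 0]],
  ],
)

```text
time_s: 5.35
tcp_pos: [0.5343, 0.1777, 0.1491]
eef_rot: [179.8, -0.1, -83.5]
contact_force: [0.8, 0.6, -4.8]
gripper_width: 0.0615
gripper_force: 45.0
```

>>> jog_arm(
  deltas=[
    [[-0.5, 0, 0, 0, 0], [-0.5, 0, 0, 0, 0], [-0.5, 0, 0, 0, 0]],
  ],
)

```text
time_s: 5.72
tcp_pos: [0.5357, 0.1812, 0.1502]
eef_rot: [180.0, -0.0, -83.3]
contact_force: [-0.1, 0.3, -3.3]
gripper_width: 0.062
gripper_force: 45.0
```

```bash
cat > m.py <<'E'
from plant import r
import numpy as np
S=[]
for i in range(5):
    r.capture('top'); S.append(r.get_state())
s=S[-1];print(s['time_s'],s['tcp_pos'].round(4),s['eef_rot'].round(1),s['contact_force'].round(1),s['gripper_width'])
print(np.array([q['moment'] for q in S]).round(3),np.mean([q['moment'] for q in S],0).round(4))
E
python3 m.py
```

```text
5.975 [0.5356 0.1809 0.1503] [180.    0.  -83.3] [ 0.2  0.7 -4.4] 0.06158722894416905
[[ 0.096 -0.03   0.03 ]
 [ 0.111 -0.1    0.026]
 [ 0.05  -0.068 -0.014]
 [ 0.079 -0.039  0.003]
 [ 0.09  -0.088 -0.062]] [ 0.0852 -0.065  -0.0035]
```

>>> jog_arm(
  deltas=[
    [[-0.5, 0, -5.5, 0, 0], [-0.5, 0, 0, 0, 0], [-0.5, 0, 5.5, 0, 0], [-0.5, 0, 0, 0, 0], [-0.5, 0, -5.5, 0, 0], [-0.5, 0, 0, 0, 0], [-0.5, 0, 5.5, 0, 0], [-0.5, 0, 0, 0, 0]],
  ],
)

```text
time_s: 6.98
tcp_pos: [0.5364, 0.1835, 0.1506]
eef_rot: [-179.9, 0.0, -83.2]
contact_force: [-0.3, -0.0, -3.0]
gripper_width: 0.062
gripper_force: 45.0
```

>>> jog_arm(
  deltas=[
    [[-0.5, 0, 0, 0, 0], [-0.5, 0, 0, 0, 0], [-0.5, 0, 0, 0, 0]],
  ],
)

```text
time_s: 7.35
tcp_pos: [0.5356, 0.1801, 0.1504]
eef_rot: [180.0, -0.0, -83.4]
contact_force: [-0.3, 0.0, -3.9]
gripper_width: 0.0617
gripper_force: 45.0
```

```bash
python3 m.py
```

```text
7.6 [0.5357 0.1804 0.1504] [-180.     0.   -83.4] [ 0.7 -0.1 -3.8] 0.061833574971043914
[[ 0.106 -0.051  0.014]
 [ 0.084 -0.064 -0.027]
 [ 0.099 -0.008  0.006]
 [ 0.094 -0.044  0.021]
 [ 0.102 -0.037 -0.05 ]] [ 0.0971 -0.0409 -0.0073]
```

>>> jog_arm(
  deltas=[
    [[-0.5, 0, 0, -3, 0], [-0.5, 0, 0, -4, 0], [-0.5, 0, 0, -3, 0], [-0.5, 0, 0, -1, 0], [-0.5, 0, 0, -0.4, 0], [-0.5, 0, 0, -0.3, 0], [-0.5, 0, 0, -0.2, 0], [-0.5, 0, 0, 0, 0]],
  ],
)

```text
time_s: 8.6
tcp_pos: [0.5359, 0.1808, 0.0319]
eef_rot: [-180.0, 0.0, -83.4]
contact_force: [-0.6, -1.2, -3.5]
gripper_width: 0.0616
gripper_force: 45.0
```

>>> jog_arm(
  deltas=[
    [[-0.5, 0, 0, -0.1, 0], [-0.5, 0, 0, 0, 0]],
  ],
)

```text
time_s: 8.85
tcp_pos: [0.5359, 0.1808, 0.0308]
eef_rot: [-180.0, 0.0, -83.3]
contact_force: [-1.1, 0.9, 0.4]
gripper_width: 0.0616
gripper_force: 45.0
```

>>> jog_arm(
  deltas=[
    [[0, 0, 0, 0, 0], [1, 0, 0, 0, 0], [1, 0, 0, 0, 0], [1, 0, 0, 0, 0], [1, 0, 0, 1, 0], [1, 0, 0, 4, 0], [1, 0, 0, 4, 0], [1, 0, 0, 2, 0]],
  ],
)

```text
time_s: 9.85
tcp_pos: [0.5366, 0.1812, 0.1436]
eef_rot: [-179.8, 0.1, -83.3]
contact_force: [-0.9, -0.0, -0.1]
gripper_width: 0.0879
gripper_force: 0.0
```

>>> jog_arm(
  deltas=[
    [[1, -0.6, -4, 0, -0.03], [1, -0.6, -4, 0, -0.03], [1, -0.7, -4.5, 0, -0.03], [1, -0.7, -4.5, 0, -0.03], [1, -0.6, -3.5, 0, -0.028], [1, 0, 0, -3, 0], [1, 0, 0, 0, 0]],
  ],
)

```text
time_s: 10.72
tcp_pos: [0.5024, -0.0251, 0.1096]
eef_rot: [179.8, -0.0, -91.9]
contact_force: [-0.1, 0.3, -0.0]
gripper_width: 0.0876
gripper_force: 0.0
```

```bash
python3 - <<'E'
from h import *
s=r.get_state();print(s['tcp_pos'],s['eef_rot'],s['gripper_width'],s['moment'],s['contact_force'])
im=r.capture('top');cv2.imwrite('pics/top1.png',im);hsv=cv2.cvtColor(im,cv2.COLOR_BGR2HSV)
x,y=243,233;w=np.zeros(im.shape[:2],np.uint8);w[y-32:y+32,x-34:x+34]=255
print(rect(((hsv[...,2]>170)&(hsv[...,1]<60)&(w>0)).astype(np.uint8)*255,'top',.045))
E
```

```text
[ 0.50235607 -0.02514428  0.1095554 ] [ 1.79831780e+02 -4.76585519e-02 -9.19035171e+01] 0.08763009428950079 [ 0.08226517 -0.04277526  0.01286183] [-1.36031699e-01  3.04692905e-01 -4.08274063e-05]
[553.4 177.9  79.5  13.5 -72. ]
```

>>> jog_arm(
  deltas=[
    [[1, 0.1, 0.1, -4, 0], [1, 0, 0, -2.5, 0], [1, 0, 0, -1, 0], [1, 0, 0, -0.4, 0], [1, 0, 0, 0, 0]],
  ],
)

```text
time_s: 11.4
tcp_pos: [0.5054, -0.023, 0.0322]
eef_rot: [-179.9, 0.0, -91.8]
contact_force: [-0.2, -0.8, 1.4]
gripper_width: 0.0877
gripper_force: 0.0
```

View pics/top1.png

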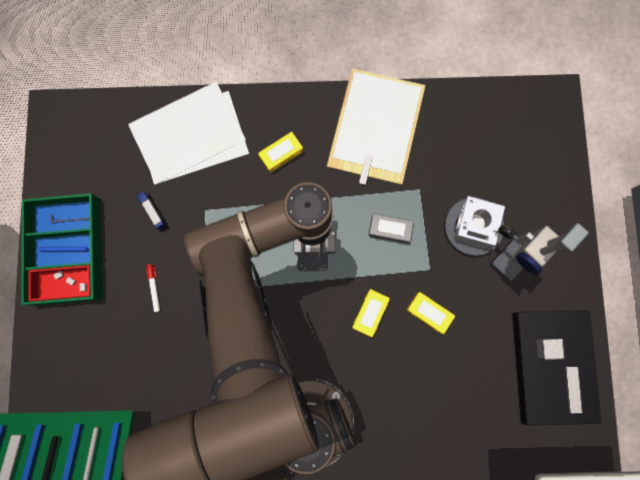

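The arm hides case 1 in this view. The bystanders have not moved, and the gripper is over case 2 at about (314,240).

>>> jog_arm(
  deltas=[
    [[-0.1, 0, 0, 0, 0], [-0.5, 0, 0, 0, 0], [-0.5, 0, 0, 0, 0], [-0.5, 0, 0, 0, 0], [-0.5, 0, 0, 0, 0], [-0.5, 0, 0, 0, 0]],
  ],
  force=45,
)

```text
time_s: 12.15
tcp_pos: [0.5047, -0.0234, 0.0316]
eef_rot: [-180.0, -0.0, -91.8]
contact_force: [-2.6, 0.8, 6.1]
gripper_width: 0.0614
gripper_force: 44.9
```

>>> jog_arm(
  deltas=[
    [[-0.5, 0, 0, 1, 0], [-0.5, 0, 0, 3, 0], [-0.5, 0, 0, 4, 0], [-0.5, 0, 0, 3, 0], [-0.5, 0, 0, 1, 0], [-0.5, 0, 0, 0, 0], [-0.5, 0, 0, 0, 0]],
  ],
)

```text
time_s: 13.02
tcp_pos: [0.5037, -0.0235, 0.1499]
eef_rot: [179.9, -0.0, -91.9]
contact_force: [-0.6, 0.6, -3.3]
gripper_width: 0.0617
gripper_force: 44.9
```

>>> jog_arm(
  deltas=[
    [[-0.5, 0, 5.5, 0, 0], [-0.5, 0, 0, 0, 0], [-0.5, 0, -5.5, 0, 0], [-0.5, 0, 0, 0, 0], [-0.5, 0, 5.5, 0, 0], [-0.5, 0, 0, 0, 0], [-0.5, 0, -5.5, 0, 0], [-0.5, 0, 0, 0, 0]],
  ],
)

```text
time_s: 14.02
tcp_pos: [0.5034, -0.0258, 0.1502]
eef_rot: [179.8, -0.1, -92.0]
contact_force: [-0.3, 0.9, -4.1]
gripper_width: 0.062
gripper_force: 44.9
```

>>> jog_arm(
  deltas=[
    [[-0.5, 0, 0, 0, 0], [-0.5, 0, 0, 0, 0], [-0.5, 0, 0, 0, 0]],
  ],
)

```text
time_s: 14.4
tcp_pos: [0.5047, -0.0229, 0.1513]
eef_rot: [180.0, 0.0, -91.8]
contact_force: [-0.4, 0.4, -3.5]
gripper_width: 0.0615
gripper_force: 44.9
```

```bash
sed -i 's/range(5)/range(10)/' m.py; python3 m.py|sed '2,10d'
```

```text
14.9 [ 0.5047 -0.0233  0.1514] [-180.     0.   -91.8] [-1.4 -0.2 -3.9] 0.06167748243000771
 [ 0.089 -0.07   0.047]] [ 0.082  -0.0426  0.0107]
```

>>> jog_arm(
  deltas=[
    [[-0.5, 0, -5.5, 0, 0], [-0.5, 0, 0, 0, 0], [-0.5, 0, 5.5, 0, 0], [-0.5, 0, 0, 0, 0], [-0.5, 0, -5.5, 0, 0], [-0.5, 0, 0, 0, 0], [-0.5, 0, 5.5, 0, 0], [-0.5, 0, 0, 0, 0]],
  ],
)

```text
time_s: 15.9
tcp_pos: [0.5051, -0.021, 0.1515]
eef_rot: [-180.0, 0.0, -91.7]
contact_force: [-0.7, -1.7, -2.8]
gripper_width: 0.0616
gripper_force: 44.9
```

>>> jog_arm(
  deltas=[
    [[-0.5, 0, 0, 0, 0], [-0.5, 0, 0, 0, 0], [-0.5, 0, 0, 0, 0]],
  ],
)

```text
time_s: 16.27
tcp_pos: [0.5046, -0.0239, 0.1513]
eef_rot: [180.0, -0.0, -91.9]
contact_force: [0.4, -0.8, -4.5]
gripper_width: 0.0617
gripper_force: 44.9
```

```bash
python3 m.py|sed '2,10d'
```

```text
16.775 [ 0.5047 -0.0234  0.1514] [180.    0.  -91.8] [-0.8  0.1 -3.4] 0.06144369267976338
 [ 0.071 -0.015  0.024]] [ 0.0786 -0.0548  0.003 ]
```

>>> jog_arm(
  deltas=[
    [[-0.5, 0, 0, -3, 0], [-0.5, 0, 0, -4, 0], [-0.5, 0, 0, -3, 0], [-0.5, 0, 0, -1, 0], [-0.5, 0, 0, -0.4, 0], [-0.5, 0, 0, -0.3, 0], [-0.5, 0, 0, -0.2, 0], [-0.5, 0, 0, 0, 0]],
  ],
)

```text
time_s: 17.77
tcp_pos: [0.505, -0.0233, 0.0328]
eef_rot: [-180.0, 0.0, -91.8]
contact_force: [0.7, 0.0, -4.7]
gripper_width: 0.0617
gripper_force: 44.9
```

>>> jog_arm(
  deltas=[
    [[-0.5, 0, 0, -0.1, 0], [-0.5, 0, 0, 0, 0]],
  ],
)

```text
time_s: 18.02
tcp_pos: [0.505, -0.0232, 0.0317]
eef_rot: [-180.0, 0.0, -91.8]
contact_force: [-0.4, 0.3, -0.8]
gripper_width: 0.0618
gripper_force: 44.9
```

>>> jog_arm(
  deltas=[
    [[-0.5, 0, 0, -0.05, 0], [0, 0, 0, 0, 0], [1, 0, 0, 0, 0], [1, 0, 0, 0, 0], [1, 0, 0, 1, 0], [1, 0, 0, 4, 0], [1, 0, 0, 4, 0], [1, 0, 0, 2, 0]],
  ],
)

```text
time_s: 19.02
tcp_pos: [0.5057, -0.0232, 0.1439]
eef_rot: [-179.8, 0.1, -91.8]
contact_force: [-0.0, 0.1, 0.5]
gripper_width: 0.0881
gripper_force: 0.0
```

>>> jog_arm(
  deltas=[
    [[1, 0.7, -4.5, 0, -0.035], [1, 0.7, -4.5, 0, -0.035], [1, 0.7, -4.5, 0, -0.035], [1, 0.7, -4.5, 0, -0.035], [1, 0.6, -4.3, 0, -0.035], [1, 0, 0, -3, 0], [1, 0, 0, -2, 0], [1, 0, 0, 0, 0]],
  ],
)

```text
time_s: 20.02
tcp_pos: [0.5376, -0.2464, 0.0899]
eef_rot: [179.8, -0.0, -101.9]
contact_force: [0.8, 0.2, 0.1]
gripper_width: 0.0877
gripper_force: 0.0
```

```bash
python3 - <<'E'
from h import *
for n,q in(('top',(243,233)),('scene',(386,303)),('scene',(339,243)),('top',(314,242))):
    im=r.capture(n);cv2.imwrite(f'pics/{n}2.png',im);hsv=cv2.cvtColor(im,cv2.COLOR_BGR2HSV)
    x,y=q;w=np.zeros(im.shape[:2],np.uint8);w[y-32:y+32,x-34:x+34]=255
    print(n,q,rect(((hsv[...,2]>170)&(hsv[...,1]<60)&(w>0)).astype(np.uint8)*255,n,.045))
E
```

```text
top (243, 233) [536.5 180.8 112.4  53.    6.7]
scene (386, 303) [535.8 179.   76.3  36.1   7.1]
scene (339, 243) [505.5 -16.2  57.3  34.6  -2.9]Traceback (most recent call last):
  File "<stdin>", line 5, in <module>
  File "h.py", line 11, in rect
    c=max(cv2.findContours(m,0,cv2.CHAIN_APPROX_NONE)[0],key=cv2.contourArea)
ValueError: max() iterable argument is empty
```

>>> jog_arm(
  deltas=[
    [[1, 0, 0, -3, 0], [1, 0, 0, -2, 0], [1, 0, 0, -0.6, 0], [1, 0, 0, -0.2, 0], [1, 0, 0, 0, 0]],
  ],
)

```text
time_s: 20.85
tcp_pos: [0.5393, -0.2464, 0.0338]
eef_rot: [-179.9, 0.0, -101.8]
contact_force: [-0.4, -0.4, -0.6]
gripper_width: 0.0875
gripper_force: 0.0
```

>>> jog_arm(
  deltas=[
    [[-0.1, 0, 0, 0, 0], [-0.5, 0, 0, 0, 0], [-0.5, 0, 0, 0, 0], [-0.5, 0, 0, 0, 0], [-0.5, 0, 0, 0, 0], [-0.5, 0, 0, 0, 0]],
  ],
  force=45,
)

```text
time_s: 21.6
tcp_pos: [0.5386, -0.2464, 0.033]
eef_rot: [180.0, -0.0, -101.9]
contact_force: [-1.6, 1.1, 4.8]
gripper_width: 0.0618
gripper_force: 45.0
```

Case 1 is back within 1 mm of where it stood. Next I lift and shake case 3.

>>> jog_arm(
  deltas=[
    [[-0.5, 0, 0, 1, 0], [-0.5, 0, 0, 3, 0], [-0.5, 0, 0, 4, 0], [-0.5, 0, 0, 3, 0], [-0.5, 0, 0, 1, 0], [-0.5, 0, 0, 0, 0], [-0.5, 0, 0, 0, 0]],
  ],
)

```text
time_s: 22.48
tcp_pos: [0.5377, -0.2461, 0.1512]
eef_rot: [179.8, 0.0, -101.9]
contact_force: [-0.1, -0.6, -3.8]
gripper_width: 0.0617
gripper_force: 45.0
```

>>> jog_arm(
  deltas=[
    [[-0.5, 0, 5.5, 0, 0], [-0.5, 0, 0, 0, 0], [-0.5, 0, -5.5, 0, 0], [-0.5, 0, 0, 0, 0], [-0.5, 0, 5.5, 0, 0], [-0.5, 0, 0, 0, 0], [-0.5, 0, -5.5, 0, 0], [-0.5, 0, 0, 0, 0]],
  ],
)

```text
time_s: 23.48
tcp_pos: [0.5381, -0.2487, 0.1516]
eef_rot: [179.9, -0.0, -102.0]
contact_force: [-0.6, 0.9, -3.5]
gripper_width: 0.0615
gripper_force: 45.0
```

>>> jog_arm(
  deltas=[
    [[-0.5, 0, 0, 0, 0], [-0.5, 0, 0, 0, 0], [-0.5, 0, 0, 0, 0]],
  ],
)

```text
time_s: 23.85
tcp_pos: [0.5387, -0.2458, 0.1528]
eef_rot: [180.0, 0.0, -101.8]
contact_force: [-0.3, 1.4, -3.8]
gripper_width: 0.0618
gripper_force: 45.0
```

```bash
python3 m.py|sed '2,10d'
```

```text
24.35 [ 0.5387 -0.2464  0.1529] [-180.    -0.  -101.9] [-0.1  0.4 -4.8] 0.061736003043876365
 [ 0.137 -0.083 -0.015]] [ 0.1015 -0.0396 -0.0019]
```

>>> jog_arm(
  deltas=[
    [[-0.5, 0, -5.5, 0, 0], [-0.5, 0, 0, 0, 0], [-0.5, 0, 5.5, 0, 0], [-0.5, 0, 0, 0, 0], [-0.5, 0, -5.5, 0, 0], [-0.5, 0, 0, 0, 0], [-0.5, 0, 5.5, 0, 0], [-0.5, 0, 0, 0, 0]],
  ],
)

```text
time_s: 25.35
tcp_pos: [0.5385, -0.2439, 0.1529]
eef_rot: [180.0, 0.0, -101.8]
contact_force: [-0.1, -0.8, -4.2]
gripper_width: 0.0619
gripper_force: 45.0
```

>>> jog_arm(
  deltas=[
    [[-0.5, 0, 0, 0, 0], [-0.5, 0, 0, 0, 0], [-0.5, 0, 0, 0, 0]],
  ],
)

```text
time_s: 25.72
tcp_pos: [0.5386, -0.2469, 0.1527]
eef_rot: [180.0, -0.0, -101.9]
contact_force: [-0.4, -0.1, -4.2]
gripper_width: 0.0618
gripper_force: 45.0
```

```bash
python3 m.py|sed '2,10d'
```

```text
26.225 [ 0.5387 -0.2464  0.1528] [ 180.     0.  -101.9] [ 0.2  0.  -4. ] 0.06182931652184743
 [ 0.092 -0.076 -0.032]] [ 0.0653 -0.0503  0.005 ]
```

The sign fits a loose ball, but the difference is only 0.036. I repeat it with more readings.

```bash
sed -i 's/range(10)/range(20)/' m.py; python3 m.py|sed '2,20d'
```

```text
27.225 [ 0.5387 -0.2463  0.1529] [-180.     0.  -101.9] [-0.  -0.2 -4.7] 0.061674965174113555
 [ 0.09  -0.098 -0.047]] [ 0.0749 -0.0582  0.0031]
```

>>> jog_arm(
  deltas=[
    [[-0.5, 0, 5.5, 0, 0], [-0.5, 0, 0, 0, 0], [-0.5, 0, 0, 0, 0], [-0.5, 0, -5.5, 0, 0], [-0.5, 0, 0, 0, 0], [-0.5, 0, 0, 0, 0], [-0.5, 0, 0, 0, 0], [-0.5, 0, 0, 0, 0]],
  ],
)

```text
time_s: 28.22
tcp_pos: [0.5388, -0.246, 0.153]
eef_rot: [-180.0, 0.0, -101.8]
contact_force: [0.3, -0.1, -3.4]
gripper_width: 0.0617
gripper_force: 45.0
```

```bash
python3 m.py|sed '2,20d'
```

```text
29.225 [ 0.5387 -0.2464  0.1529] [ 180.    -0.  -101.9] [ 0.3  0.5 -3.8] 0.061728930192247275
 [ 0.117 -0.037  0.012]] [ 0.1062 -0.0605 -0.0025]
```

>>> jog_arm(
  deltas=[
    [[-0.5, 0, -5.5, 0, 0], [-0.5, 0, 0, 0, 0], [-0.5, 0, 0, 0, 0], [-0.5, 0, 5.5, 0, 0], [-0.5, 0, 0, 0, 0], [-0.5, 0, 0, 0, 0], [-0.5, 0, 0, 0, 0], [-0.5, 0, 0, 0, 0]],
  ],
)

```text
time_s: 30.22
tcp_pos: [0.5386, -0.2467, 0.1528]
eef_rot: [180.0, -0.0, -101.9]
contact_force: [-0.2, 0.3, -4.9]
gripper_width: 0.0621
gripper_force: 45.0
```

```bash
python3 m.py|sed '2,20d'
```

```text
31.225 [ 0.5387 -0.2463  0.1529] [-180.     0.  -101.9] [ 0.   0.5 -4.4] 0.06218501635673444
 [ 0.111 -0.084  0.025]] [ 0.047  -0.0651  0.0046]
```

Strokes from opposite ends consistently differ by about 0.04 N m on case 3, against 0.01 or less on the others, so case 3 rattles. I now present it.

>>> jog_arm(
  deltas=[
    [[-0.5, 0.5, 0.3, 0.5, 0.01], [-0.5, 1.5, 0.8, 1, 0.03], [-0.5, 2, 1, 1, 0.03], [-0.5, 2, 1, 1, 0.03], [-0.5, 2, 1, 1, 0.03], [-0.5, 2, 1, 0.5, 0.03], [-0.5, 2, 1, 0.5, 0.03], [-0.5, 2, 1, 0.5, 0.03]],
  ],
)

```text
time_s: 32.22
tcp_pos: [0.6805, -0.1743, 0.2137]
eef_rot: [-179.9, -0.0, -89.1]
contact_force: [0.2, 0.4, -4.4]
gripper_width: 0.0615
gripper_force: 45.0
```

>>> jog_arm(
  deltas=[
    [[-0.5, 2, 1, 0, 0.02], [-0.5, 1.5, 1, 0, 0.01], [-0.5, 0.5, 0.5, 0, 0], [-0.5, 0, 0, 0, 0], [-0.5, 0, 0, 0, 0], [-0.5, 0, 0, 0, 0], [-0.5, 0, 0, 0, 0], [-0.5, 0, 0, 0, 0]],
  ],
)

```text
time_s: 33.22
tcp_pos: [0.7185, -0.1506, 0.213]
eef_rot: [-180.0, -0.0, -87.6]
contact_force: [-0.4, 0.2, -4.9]
gripper_width: 0.0616
gripper_force: 45.0
```

```bash
python3 m.py|sed '2,20d'; python3 - <<'E'
from h import *
cv2.imwrite('pics/end.png',np.vstack([cv2.resize(r.capture(n),(400,300)) for n in('top','scene')]))
E
```

```text
34.225 [ 0.7187 -0.1504  0.2129] [-180.    -0.   -87.5] [-0.   0.2 -4.5] 0.0616955334891521
 [ 0.075 -0.033  0.006]] [ 0.0566 -0.0516  0.015 ]
```

View pics/end.png

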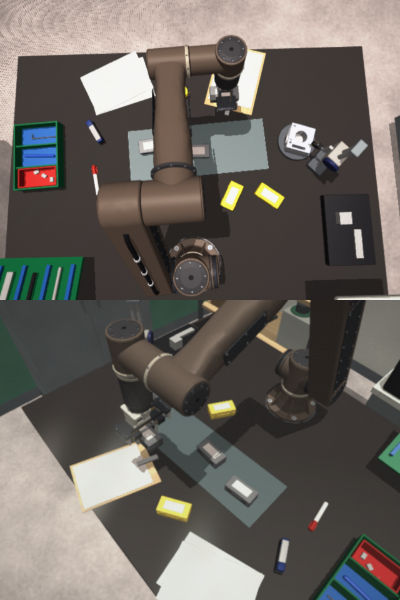

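The end pictures show case 3 held beyond the mat's far edge, at about (140,435) in the lower view. Cases 1 and 2 stand in their places at (240,488) and (213,452), and the bystanders that can be seen have not moved.

```bash
python3 -c "
from plant import r
print(r.close_job())"
```

```text
the job is handed in; nothing more can be done
None
```

Case 3 is the rattler (its moment differed by about 0.04 N m between stroke ends, a little under the stated 0.05, against 0.01 or less for the others); cases 1 and 2 were shaken and set back, case 3 is held level and still past the mat's far edge with about 180 mm of air below it, and the job was handed in at about 34 s with no verdict returned.

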